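Dock the lidded ingredient pans in the corner of the pan holder and close the bail

TASK

Dock the two lidded steel pans in the pan holder on the counter, sliding them over the counter: first push the large pan snugly into the holder's rear left corner, flat against the back and the left side; then push the small pan in beside it, flat against the back and snug against the large pan. Then swing the wire bail forward over the pans and all the way down until it rests level in front of them, and leave the bowl, the tin and the other things on the counter where they are.

Things in the scene. Friction and masses are not known exactly. Their poses are not given: they have to be found in the camera images.
- dock: Pan holder of bent 3 mm steel sheet fixed to the counter, 55 mm high, no floor, open front. Origin on the counter at its inner rear left corner; x to the back, y to the left. Back face: plane x = 0, from y = 0 to -272 mm. Left side: plane y = 0, from x = -90 mm to 0, then a lip flared outward to x = -104 mm. Pans slide in on the counter.
- dock_end (a point): Inner front foot of the holder's short right end bracket, on the counter: holder x = -28, y = -272 mm. The bracket reaches from there back to the back sheet; ahead of it a lip flares outward to holder x = -41 mm. With both pans home, 12 mm stay free between the small pan and the bracket.
- large_home (a point): Point on the counter where the large pan's origin lies when it is home: holder x = -45, y = -80 mm. Fixed to the holder, axes as the holder's.
- small_home (a point): Point on the counter where the small pan's origin lies when it is home: holder x = -45, y = -210 mm. Fixed to the holder, axes as the holder's.
- large_pan: Large lidded pan of plain steel, loose: 90 mm along its x, 160 mm along its y over the flange, 62 mm high, 0.55 kg give or take 40 %. The flange (48 to 56 mm up) touches first; the body below is 5 to 7 mm narrower on each side; flat lid with a sunk grip. Origin: centre of the underside. Starts in front of the holder, a long side roughly to the robot.
- small_pan: Small lidded pan of plain steel, loose: 90 mm along its x, 100 mm along its y over the flange, 62 mm high, 0.38 kg give or take 40 %, otherwise like the large one, axes roughly along the holder's. Origin: centre of the underside. Starts right or left of the large pan.
- bail (a joint): Hinge of the wire bail, a U of 8 mm wire, 92 mm from pivot line to cross wire, pivoted outside the holder's ends (y = +12 and -284 mm). 0 = level, closed; 1.57 = upright; leans back at 1.95 to 2.25 at the start. It turns stiffly (about 1.5 N at the cross wire) and stays where left. It clears pans that are home by about 6 mm and lands on one that stands further out.
- bail_pivot (a point): Point on the bail's pivot line, which runs along the holder's y: holder x = -12, y = -136 mm, 45 mm above the counter. Fixed to the holder.
- bail_grip (a point): Middle of the bail's cross wire, moving with it, inside a black grip sleeve 14 mm thick and 110 mm long that rolls freely on the wire, as on a bucket's handle. When closed: holder x = -104, y = -136 mm, 45 mm above the counter.
- bowl: Small white bowl, 100 mm across, 45 mm high, loose, on the counter beside the pans, on the side of the large pan where the small pan is not; leave alone. Origin at the centre of its underside.
- tin: Food tin, 76 mm across, 58 mm high, loose, on the counter right of the holder; leave alone. Origin at the centre of its underside.
- stone: Whetstone on a black base, 75 x 215 x 38 mm, loose, on the right part of the counter; leave alone. Origin at the centre of its underside.
There are look-alikes about, which are no part of the job. Leave any yellow look-alike of the small_pan alone.

How it is judged (in metres and radians):
On the way, in this order (a step that is already met when the one before it is completed fails the run):
1. the large pan is home in the rear left corner (x of large_pan in the frame of dock above -0.051 m and y of large_pan in the frame of dock above -0.086 m and angle between the x axis of large_pan and the x axis of dock, either way round below 0.06 rad), for 0.2 s.
2. the small pan is home against the back and the large pan (x of small_pan in the frame of dock above -0.051 m and y of small_pan in the frame of large_pan between -0.136 and -0.125 m and angle between the x axis of small_pan and the x axis of dock, either way round below 0.06 rad), for 0.2 s.
3. the bail is down in front of the pans (value of joint bail below 0.09 rad), for 0.2 s.
At the end, for the whole second after the job is handed in: Both pans stand flat on the counter at rest in the holder, square to it within 0.06 rad: the large one within 6 mm of the back and of the left side, the small one within 6 mm of the back and of the large pan; the bail is down, within 0.09 rad of level, in front of them (all of step 1 and all of step 2 and angle between each of large_pan, small_pan's own z axis and vertical below 0.05 rad and height (world z) of each of large_pan, small_pan below 0.006 m and value of joint bail below 0.09 rad and linear speed of each of large_pan, small_pan below 0.01 m/s); the robot touches nothing.
It fails at once if the bowl, the tin or the whetstone was shifted by more than 3 cm (distance of any of bowl, tin, stone from where it was at the start of the episode above 0.03 m).
It fails at once if a pan was lifted off the counter instead of slid (height (world z) of any of large_pan, small_pan above 0.03 m).
It fails at once if a pan was tipped (angle between any of large_pan, small_pan's own z axis and vertical above 0.5 rad).
It also fails if it takes over 72 s, if anything falls off the work surface, if the arm or the gripper's body presses on something with over 40 N, if the wrist force passes 120 N, or if a joint passes its speed limit or range.

ROBOT

A 6-joint arm with a two-finger parallel gripper is mounted at the origin on a cart in front of the work surface, level with it; the furniture and walls round the work are solid. World frame = base frame: x ahead of the robot, y to its left, z up, the work surface at z = 0. Lengths are in m, angles in degrees, forces in N, time in s.
With the tool pointing down it reaches from about 0.325 to 0.85 m from the base axis. Payload 15.5 kg.
Tool frame: the origin (TCP) lies at the very end of the fingers, on their centre line; the grasp point (between the pads) lies arm.grip_depth behind it (arm.grip_depth is the distance from the TCP to the grasp point, in m); z points along the fingers, y is the direction in which the jaws open and shut (so a half turn about z gives the same grasp; the last joint's range is limited). The gripper opens to 91 mm and grips with 3 to 60 N. Pads are 32 mm wide; open, the fingers measure 118 mm over their backs; the gripper's body (76 mm by 178 mm) begins 60 mm behind the grasp point.
Start: joints at [66.492, 28.281, 77.091, -0, 74.628, -5.472], TCP at [0.194, 0.594, 0.214] pointing down, gripper open.
Joint ranges: [-166.48, 166.48], [-47.26, 123.95], [12.59, 153.08], [-70.14, 250.14], [6.76, 159.57], [-176.63, 176.63]. Speed limits (degrees/s): [108.29, 108.29, 147.25, 172.46, 172.46, 172.46].

INTERFACE

Orientations are given as a 3x3 rotation matrix whose columns are the frame's x, y, z axes.
In Python, from rig import arm gives the robot as it stands. Calls block until the motion is done:
- arm.move_to(position, orientation): joint-space move of the TCP to a pose.
- arm.move_l(position, orientation=None, feed=0.15): straight line of the TCP; orientation=None keeps the orientation; feed is the mean speed in m/s.
- arm.move_joints(angles): joint-space move.
- arm.grip(opening): finger opening in m; the grip force is fixed at half the most; returns when the fingers have stopped.
- arm.sleep(seconds).
- arm.solve_ik(position, orientation): joint angles nearest the present ones, or None.
- arm.snapshot(name): name is "scene" or "top" or "wrist"; returns the picture (420x560x3 uint8, red, green, blue); there is no depth.
- arm.get_calibration(name): a dict with "intrinsics" (3x3 intrinsics, pixels), "k1" (the pictures are not rectified: a ray, as slopes to the right and down, at radius r is drawn at 1 + k1 r^2 times it, then the intrinsics apply), "cam_to_world" (4x4, takes a point from camera to world coordinates). Camera axes: x right, y down, z forward; pixel columns grow to the right and rows downward; lengths in m; the calibration is good to about 2 mm. A picture is of the moment at which its call begins: read the wrist's pose just before it. get_calibration takes no time and is no camera call; for the wrist camera it gives the pose at the moment of the call.
A pose or a line that the arm cannot do raises arm.Unreachable and nothing moves.
- arm.sign_off(): hands the job in, once; it reports no verdict.
Readings, each from a call of its own:
- arm.current_t(): time.
- arm.current_joint_positions(): joint angles.
- arm.current_dq(): joint speeds.
- arm.current_tau(): joint torques, N m.
- arm.current_ee_pos(): TCP position.
- arm.current_tool_rot(): TCP orientation.
- arm.current_force(): force on the tool from outside, world axes, zero at the start.
- arm.current_torque(): the same for the moment, N m.
- arm.current_width(): finger opening in m.
Only numpy, scipy, OpenCV 4.12 (cv2) and the standard library are available. Lean on these libraries where they do the work, as an engineer would, in place of code of your own. Each camera call takes 0.05 s, during which the arm holds its last target. There are 200 camera calls.

## Working session

There is one attempt and no reset: what is moved stays moved. The work goes in short steps, each a Python script; the robot and the scene stay as the last script left them, time stands still between calls to the robot, and variables do not carry over. Pictures are saved under pics/ and viewed, about 8 in all and at most 12, crops included, and the job is handed in when it is done.

```bash
mkdir -p pics; ls; python3 - <<'E'
from rig import arm
import cv2
for n in("scene","top"):
    im=arm.snapshot(n); cv2.imwrite(f"pics/{n}0.png",im[:,:,::-1])
    c=arm.get_calibration(n); print(n,c)
print(arm.grip_depth,arm.current_t(),arm.current_ee_pos(),arm.current_tool_rot())
E
```

```text
pics
scene {'intrinsics': array([[424.87337371,   0.        , 288.04418058],
       [  0.        , 424.87337371, 208.39895584],
       [  0.        ,   0.        ,   1.        ]]), 'k1': 0.006511665731239241, 'cam_to_world': array([[ 0.68519827, -0.33129441,  0.6486504 , -0.20912269],
       [-0.72806799, -0.28647237,  0.62277651, -0.78909973],
       [-0.02050196, -0.89898698, -0.43749523,  0.55152806],
       [ 0.        ,  0.        ,  0.        ,  1.        ]])}
top {'intrinsics': array([[419.34873099,   0.        , 270.28804941],
       [  0.        , 419.34873099, 201.15292172],
       [  0.        ,   0.        ,   1.        ]]), 'k1': -0.007023175468508986, 'cam_to_world': array([[ 0.00899276, -0.99514509,  0.09800699,  0.45013158],
       [-0.99990634, -0.00793775,  0.01114928, -0.0746765 ],
       [-0.01031719, -0.09809807, -0.99512327,  1.21254556],
       [ 0.        ,  0.        ,  0.        ,  1.        ]])}
0.0188 0.1 [0.1933704  0.59398013 0.21340102] [[-9.50874225e-01  3.09577161e-01 -4.36308684e-04]
 [ 3.09577450e-01  9.50873710e-01 -9.94837107e-04]
 [ 1.06895610e-04 -1.08103629e-03 -9.99999410e-01]]
```

View pics/top0.png

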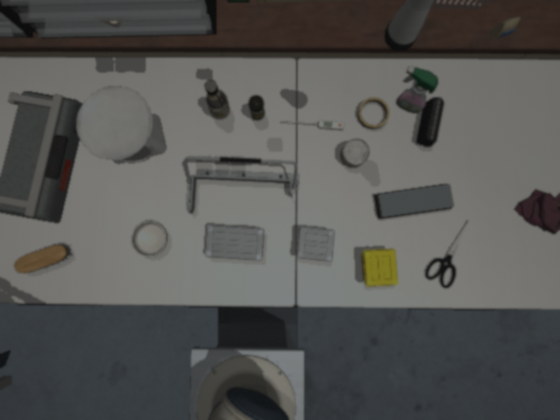

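View pics/scene0.png

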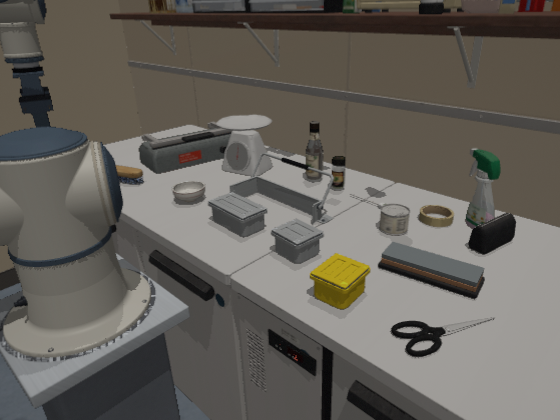

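The top view shows the holder at cols 185–298, rows 155–212, the large pan at about (234,242), the small pan at about (316,243), the bowl at (151,238) and the tin at (355,152). The bail leans back, with its grip at (240,160). Next I'll zoom in.

```bash
cat > h.py <<'E'
from rig import arm
import numpy as np, cv2
def px2w(n,pts,z,c=None):
    c=c or arm.get_calibration(n); K=c["intrinsics"]; T=c["cam_to_world"]; out=[]
    for u,v in pts:
        d=np.array([(u-K[0,2])/K[0,0],(v-K[1,2])/K[1,1]]); s=d.copy()
        for _ in range(5): s=d/(1+c["k1"]*(s@s))
        r=T[:3,:3]@np.r_[s,1]; p=T[:3,3]; out.append(p+r*(z-p[2])/r[2])
    return np.array(out)
def w2px(c,P):
    K=c["intrinsics"];T=c["cam_to_world"]; q=(np.atleast_2d(P)-T[:3,3])@T[:3,:3]; s=q[:,:2]/q[:,2:]
    s=s*(1+c["k1"]*(s**2).sum(1,keepdims=True)); return s*[K[0,0],K[1,1]]+[K[0,2],K[1,2]]
def down(yaw): # tool x axis at yaw (deg), z down
    a=np.radians(yaw);c,s=np.cos(a),np.sin(a)
    return np.array([[c,s,0],[s,-c,0],[0,0,-1.]])
E
python3 - <<'E'
from h import *
im=cv2.imread("pics/top0.png")[140:275,175:345]
im=cv2.convertScaleAbs(im,alpha=1.6)
cv2.imwrite("pics/crop0.png",cv2.resize(im,None,fx=4.4,fy=4.4,interpolation=cv2.INTER_CUBIC))
E
```

```text
(no output)
```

View pics/crop0.png

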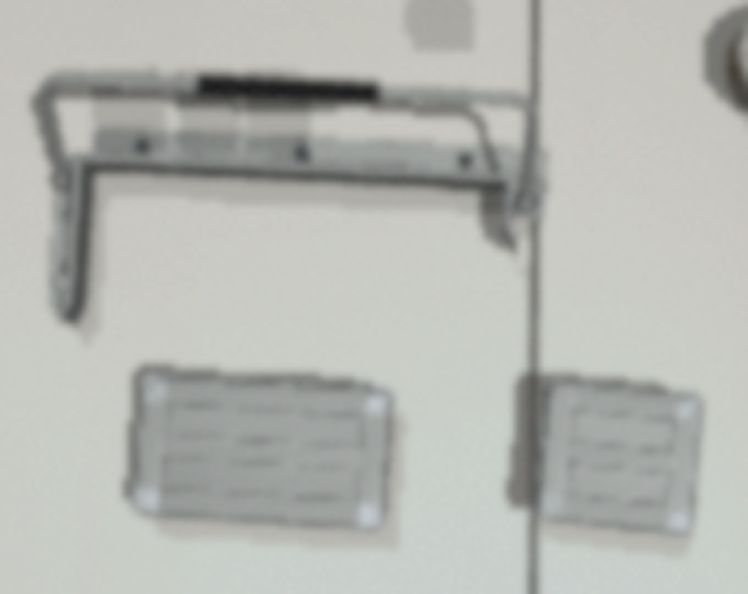

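```bash
python3 - <<'E'
from h import *
np.set_printoptions(precision=4,suppress=True)
f=lambda l,z: px2w("top",[(175+(u+.5)/4.4-.5,140+(v+.5)/4.4-.5) for u,v in l],z)
print("L",f([(135,370),(392,388),(380,528),(130,508)],.056))
print("S",f([(548,378),(703,397),(693,533),(538,518)],.056))
print("back top",f([(95,165),(500,185)],.055)); print("back foot",f([(95,165),(500,185)],.0))
print("left top lip, ",f([(82,170),(76,318)],.055)); print(f([(82,170),(76,318)],.0))
print("grip",f([(198,85),(380,93)],.13))
a=arm.get_calibration("wrist"); T=a["cam_to_world"]; p=np.array(arm.current_ee_pos());R=np.array(arm.current_tool_rot())
print(a["intrinsics"],R.T@(T[:3,3]-p),R.T@T[:3,:3])
E
```

```text
L [[ 0.5     0.1172  0.056 ]
 [ 0.4901 -0.0442  0.056 ]
 [ 0.4032 -0.0377  0.056 ]
 [ 0.414   0.1183  0.056 ]]
S [[ 0.4972 -0.1418  0.056 ]
 [ 0.4862 -0.2386  0.056 ]
 [ 0.4019 -0.232   0.056 ]
 [ 0.4103 -0.1358  0.056 ]]
back top [[ 0.63    0.146   0.055 ]
 [ 0.6191 -0.1113  0.055 ]]
back foot [[ 0.6386  0.1565  0.    ]
 [ 0.6271 -0.113   0.    ]]
left top lip,  [[0.6267 0.1542 0.055 ]
 [0.5325 0.1554 0.055 ]]
[[0.6351 0.1651 0.    ]
 [0.5364 0.1664 0.    ]]
grip [[ 0.667   0.0714  0.13  ]
 [ 0.6629 -0.0372  0.13  ]]
[[355.2655   0.     278.7793]
 [  0.     355.2655 205.9093]
 [  0.       0.       1.    ]] [ 0.067  -0.0006 -0.1713] [[ 0.0001 -0.9706 -0.2408]
 [ 1.      0.0001  0.0002]
 [-0.0002 -0.2408  0.9706]]
```

```bash
python3 - <<'E'
from h import *
np.set_printoptions(precision=4,suppress=True)
print("bottles",px2w("top",[(218,118),(257,118)],0),px2w("scene",[(313,178),(337,188)],0),"yellow",px2w("top",[(364,250),(365,285)],.06))
arm.grip(0.0)
p=[0.50,0.0,0.25]
arm.move_to(p,down(0)); print(arm.current_t(),arm.current_joint_positions())
c=arm.get_calibration("wrist"); np.save("w1.npy",c,allow_pickle=True)
im=arm.snapshot("wrist")[:,:,::-1]; cv2.imwrite("pics/w1.png",im)
im=cv2.convertScaleAbs(im,alpha=1.6)
cv2.imwrite("pics/w1v.png",cv2.resize(im,(800,600),interpolation=cv2.INTER_CUBIC))
E
```

```text
bottles [[ 0.8164  0.0964  0.    ]
 [ 0.817  -0.0195  0.    ]] [[ 0.8407  0.0956  0.    ]
 [ 0.8246 -0.0208  0.    ]] yellow [[ 0.4319 -0.3184  0.06  ]
 [ 0.3379 -0.3199  0.06  ]]
3.85 [-6.7828 16.0484 91.3604  0.0085 72.5944 83.1311]
```

View pics/w1v.png

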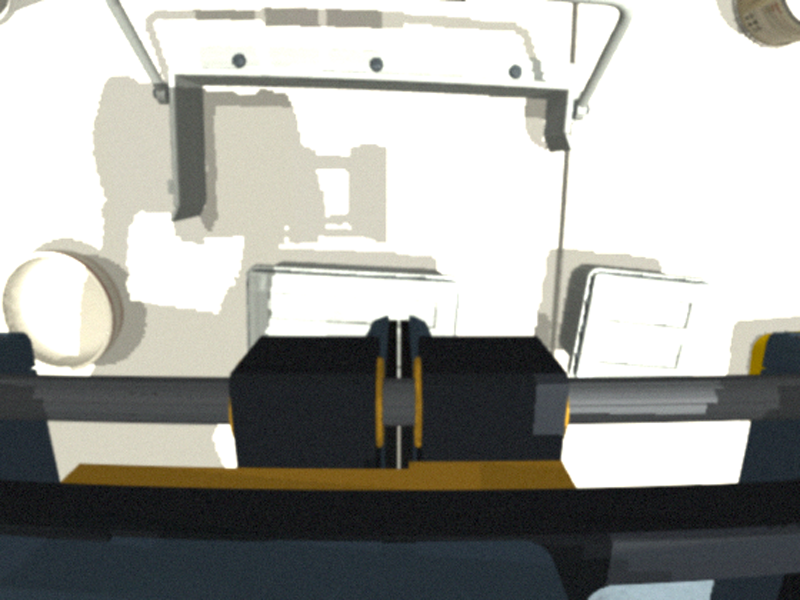

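The wrist view shows the holder with its rear left foot corner at about (204,87), the back foot line running to about (548,97), the left side's front at about (205,200) and the pans' rear edges near v=268. I'll measure these and check them by overlay.

```bash
python3 - <<'E'
from h import *
np.set_printoptions(precision=4,suppress=True)
c=np.load("w1.npy",allow_pickle=True).item()
f=lambda l,z: px2w("w",[((u+.5)*.7-.5,(v+.5)*.7-.5) for u,v in l],z,c)
print("foot",f([(204,87),(548,97)],0)); print("top",f([(176,76),(575,90)],.055))
print("left foot",f([(205,210)],0))
print("L rear flange",f([(249,268),(457,279)],.056),"S",f([(592,269),(706,282)],.056))
A,B=f([(204,87),(548,97)],0)[:,:2]; A=A; e=(A-B)/np.linalg.norm(A-B); ey=e; ex=np.array([e[1],-e[0]])
np.savez("dock.npz",o=A,ex=ex,ey=ey); print(A,np.degrees(np.arctan2(ex[1],ex[0])))
im=cv2.imread("pics/w1v.png")
W=lambda x,y,z: np.r_[A+x*ex+y*ey,z]
for col,L in (((0,0,255),[W(-.09,0,0),W(0,0,0),W(0,-.272,0),W(-.028,-.272,0)]),((255,0,0),[W(-.09,0,.055),W(0,0,.055),W(0,-.272,.055),W(-.028,-.272,.055)])):
    q=(w2px(c,L)+.5)/.7-.5; cv2.polylines(im,[q.astype(np.int32)],False,col,1)
for th in (1.95,2.1,2.25):
    q=(w2px(c,[W(-.012-.092*np.cos(th),y,.045+.092*np.sin(th)) for y in(.012,-.284)])+.5)/.7-.5; print(th,q.round())
    ct=arm.get_calibration("top"); print(w2px(ct,[W(-.012-.092*np.cos(th),y,.045+.092*np.sin(th)) for y in(-.081,-.191)]))
cv2.imwrite("pics/ov1.png",cv2.resize(im[0:330,90:640],None,fx=1.4,fy=1.4))
E
```

```text
foot [[ 0.6327  0.1546  0.    ]
 [ 0.6247 -0.1184  0.    ]]
top [[ 0.632   0.1538  0.055 ]
 [ 0.6224 -0.1216  0.055 ]]
left foot [[0.5353 0.161  0.    ]]
L rear flange [[ 0.497   0.1101  0.056 ]
 [ 0.4889 -0.0432  0.056 ]] S [[ 0.4968 -0.1434  0.056 ]
 [ 0.4873 -0.2334  0.056 ]]
[0.6327 0.1546] -1.6675866347269186
1.95 [[ 94.  10.]
 [639.  24.]]
[[218.8617 164.3932]
 [260.8088 165.8894]]
2.1 [[ 99. -10.]
 [636.   4.]]
[[219.4012 160.1862]
 [261.0739 161.6662]]
2.25 [[106. -27.]
 [632. -13.]]
[[220.0011 156.5576]
 [261.341  158.0205]]
```

View pics/ov1.png

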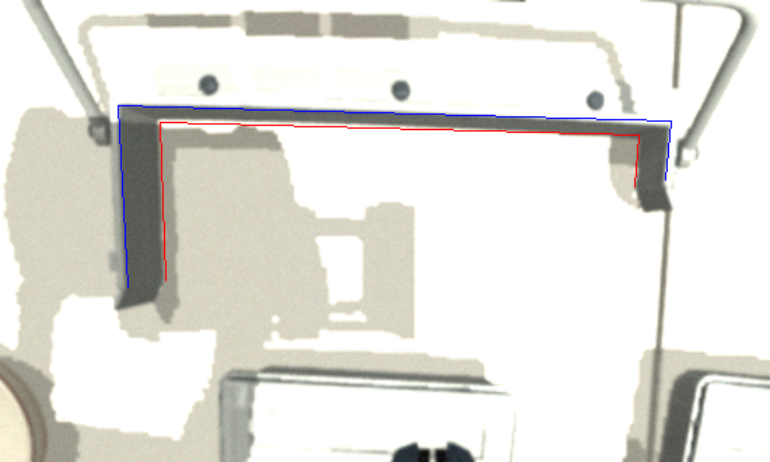

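```bash
cat >> h.py <<'E'
YAW=-2.2
O=np.array([.6327,.1546]); _a=np.radians(YAW); EX=np.array([np.cos(_a),np.sin(_a)]); EY=np.array([-EX[1],EX[0]])
def W(x,y,z): return np.r_[O+x*EX+y*EY,z]
def frc():
    f=np.array(arm.current_force()); return np.array([f[:2]@EX,f[:2]@EY,f[2]])
def hp():
    p=np.array(arm.current_ee_pos()); d=p[:2]-O; return np.array([d@EX,d@EY,p[2]])
def press(a,b,z,step=.003,fmax=6,feed=.06):
    "step from a to b (holder xy), stop when the force against the motion exceeds fmax"
    a,b=np.array(a),np.array(b); L=np.linalg.norm(b-a); u=(b-a)/L; log=[]
    for s in np.append(np.arange(step,L,step),L):
        q=a+u*s; arm.move_l(W(*q,z),feed=feed); f=-frc()[:2]@u; log.append(round(float(f),1))
        if f>fmax: break
    print("press at",hp().round(4),"F",log,"t",arm.current_t()); return q
E
python3 - <<'E'
from h import *
np.set_printoptions(precision=4,suppress=True)
R=down(90+YAW)
print(frc())
arm.move_to(W(-.179,-.24,.13),R); arm.grip(.045)
arm.move_l(W(-.179,-.24,.02),feed=.2); print(frc(),arm.current_t())
press((-.179,-.24),(-.179,-.179),.02,step=.008,fmax=15,feed=.1)
arm.move_l(W(-.179,-.20,.02),feed=.2); arm.move_l(W(-.179,-.20,.14),feed=.25)
R=down(YAW)
arm.move_to(W(-.265,-.083,.14),R)
cv2.imwrite("pics/top1.png",arm.snapshot("top")[:,:,::-1]); arm.grip(.08)
print(arm.current_t())
im=cv2.imread("pics/top1.png")[140:275,175:345]
cv2.imwrite("pics/crop1.png",cv2.resize(cv2.convertScaleAbs(im,alpha=1.6),None,fx=4.4,fy=4.4,interpolation=cv2.INTER_CUBIC))
E
```

```text
[-0.0268 -0.1376 -0.343 ]
[-0.272   0.2352  1.2586] 6.9917
press at [-0.179  -0.1789  0.02  ] F [0.6, -0.1, -0.2, -0.3, -0.2, -0.5, -0.5, -0.7] t 8.9917
12.3167
```

View pics/crop1.png

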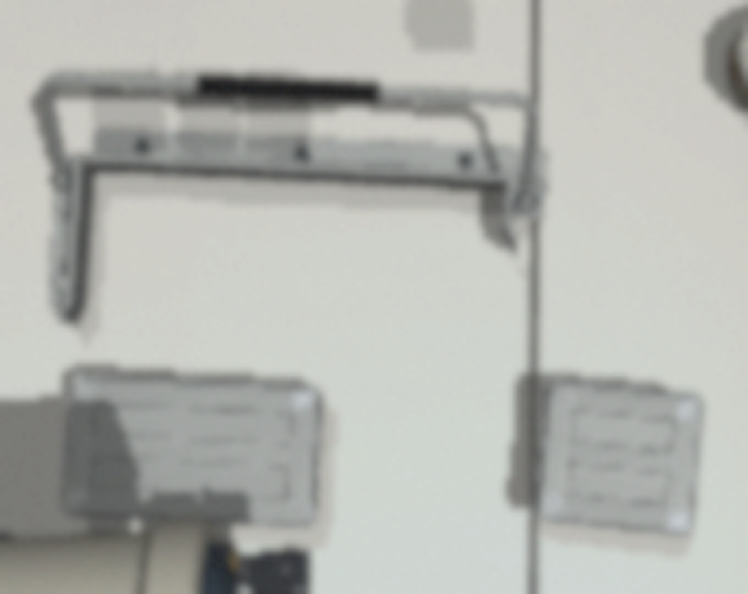

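The pan slid about 43 mm left and its left edge is now in line with the left side, within about 3 mm. Next I push it in.

```bash
python3 - <<'E'
from h import *
np.set_printoptions(precision=4,suppress=True)
R=down(YAW)
arm.move_l(W(-.265,-.083,.02),feed=.2); print(frc(),arm.current_t())
q=press((-.265,-.083),(-.185,-.088),.02,step=.02,fmax=15,feed=.12)
q=press(q,(-.12,-.088),.02,step=.016,fmax=15,feed=.12)
q=press(q,(-.090,-.088),.02,step=.004,fmax=12,feed=.06)
E
```

```text
[0.1653 1.4369 0.0242] 13.0667
press at [-0.1856 -0.0879  0.02  ] F [1.1, -0.1, 0.5, 0.4, -0.0] t 14.5833
press at [-0.1204 -0.088   0.02  ] F [0.3, -0.3, -0.2, 0.3, 0.5] t 15.9667
press at [-0.1068 -0.088   0.0197] F [0.9, 1.6, 0.5, 14.6] t 16.9667
```

```bash
python3 - <<'E'
from h import *
np.set_printoptions(precision=4,suppress=True)
R=down(YAW)
arm.move_l(W(-.125,-.088,.02),feed=.2); arm.move_l(W(-.125,-.088,.1),feed=.3)
arm.move_to(W(-.052,-.21,.1),R); arm.grip(0.)
arm.move_l(W(-.052,-.21,.02),feed=.2)
q=press((-.052,-.21),(-.052,-.186),.02,step=.012,fmax=12,feed=.1)
q=press(q,(-.052,-.158),.02,step=.003,fmax=10,feed=.06)
arm.move_l(W(-.052,-.20,.02),feed=.2); arm.move_l(W(-.052,-.20,.13),feed=.25)
# clear view
arm.move_to(W(-.25,-.33,.16),R)
cv2.imwrite("pics/top2.png",arm.snapshot("top")[:,:,::-1]); print(arm.current_t())
im=cv2.imread("pics/top2.png")[140:275,175:345]
cv2.imwrite("pics/crop2.png",cv2.resize(cv2.convertScaleAbs(im,alpha=1.6),None,fx=4.4,fy=4.4,interpolation=cv2.INTER_CUBIC))
E
```

```text
press at [-0.0519 -0.1857  0.0203] F [0.8, 0.3] t 20.575
press at [-0.0519 -0.1703  0.02  ] F [-0.0, -0.9, -0.0, -0.8, 0.3, 27.2] t 22.075
23.975
```

View pics/crop2.png

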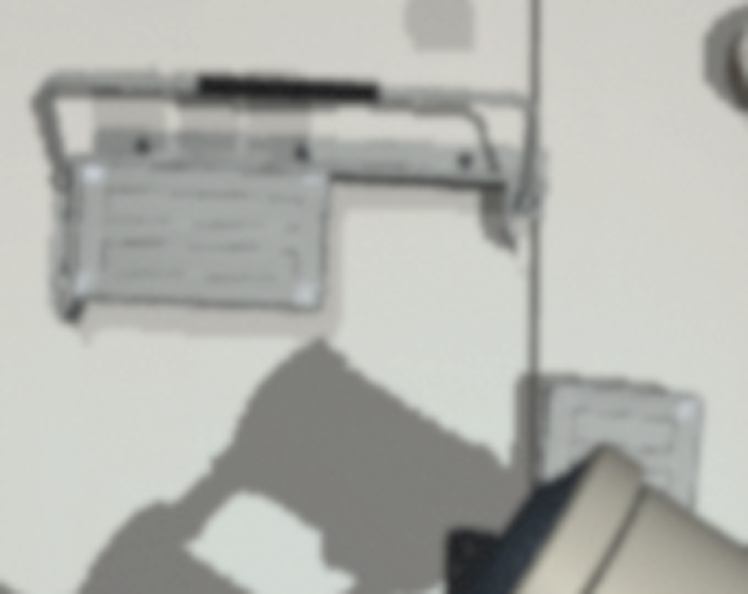

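The large pan is home in the corner. Next is the small pan: first slide it left, then in.

```bash
python3 - <<'E'
from h import *
np.set_printoptions(precision=4,suppress=True)
arm.move_to(W(-.171,-.429,.13),down(90+YAW)); arm.grip(.045)
arm.move_l(W(-.171,-.429,.02),feed=.2); print(frc(),arm.current_t())
q=press((-.171,-.429),(-.171,-.281),.02,step=.03,fmax=15,feed=.12)
arm.move_l(W(-.171,-.30,.02),feed=.2); arm.move_l(W(-.171,-.30,.12),feed=.25)
arm.move_to(W(-.265,-.215,.12),down(YAW)); 
cv2.imwrite("pics/top3.png",arm.snapshot("top")[:,:,::-1]); print(arm.current_t())
im=cv2.imread("pics/top3.png")[140:275,175:345]
cv2.imwrite("pics/crop3.png",cv2.resize(cv2.convertScaleAbs(im,alpha=1.6),None,fx=4.4,fy=4.4,interpolation=cv2.INTER_CUBIC))
E
```

```text
[ 0.6299 -0.0184 -0.2413] 27.0167
press at [-0.171  -0.2812  0.02  ] F [-0.2, 0.4, 0.6, -0.2, 0.3] t 29.0
31.4083
```

View pics/crop3.png

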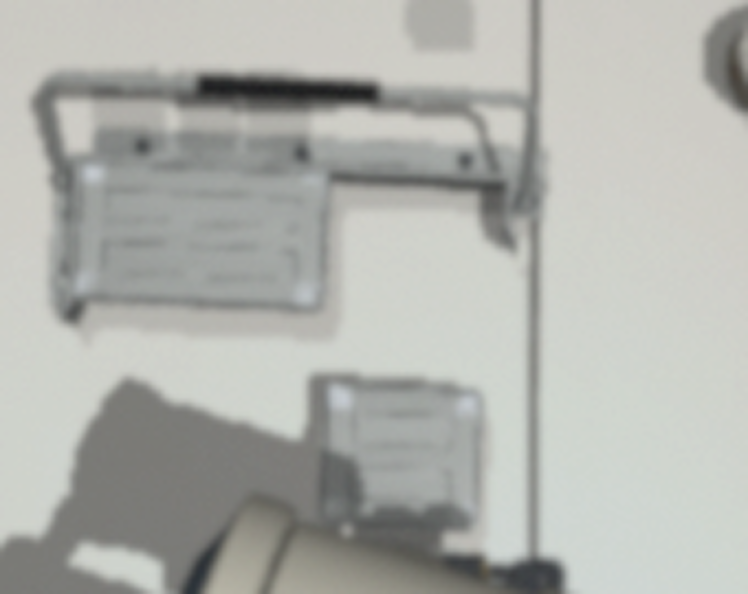

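The small pan is square and about 4 mm clear of the large pan's line, so I push it in.

```bash
python3 - <<'E'
from h import *
np.set_printoptions(precision=4,suppress=True)
arm.move_l(W(-.265,-.215,.02),feed=.2); print(frc(),arm.current_t())
q=press((-.265,-.215),(-.12,-.215),.02,step=.03,fmax=12,feed=.12)
if q[0]>-.121: q=press(q,(-.092,-.215),.02,step=.004,fmax=10,feed=.06)
arm.move_l(W(q[0]-.02,-.215,.02),feed=.2); arm.move_l(W(q[0]-.02,-.215,.09),feed=.3)
# side press on the right, ahead of the bracket lip
arm.move_to(W(-.078,-.315,.09),down(YAW)); arm.grip(0.)
arm.move_l(W(-.078,-.315,.02),feed=.2)
q=press((-.078,-.315),(-.078,-.285),.02,step=.015,fmax=10,feed=.1)
q=press(q,(-.078,-.262),.02,step=.003,fmax=8,feed=.06)
arm.move_l(W(-.078,-.30,.02),feed=.2); arm.move_l(W(-.078,-.30,.13),feed=.25)
arm.move_to(W(-.25,-.33,.16),down(YAW))
cv2.imwrite("pics/top4.png",arm.snapshot("top")[:,:,::-1]); print(arm.current_t())
im=cv2.imread("pics/top4.png")[140:275,175:345]
cv2.imwrite("pics/crop4.png",cv2.resize(cv2.convertScaleAbs(im,alpha=1.6),None,fx=4.4,fy=4.4,interpolation=cv2.INTER_CUBIC))
E
```

```text
[0.0119 0.6041 0.106 ] 32.0583
press at [-0.1206 -0.215   0.0199] F [1.2, -0.2, 0.3, -0.8, 0.2] t 34.0167
press at [-0.107  -0.2147  0.0197] F [2.3, 1.3, 0.9, 16.4] t 35.0167
press at [-0.078  -0.2854  0.02  ] F [0.2, -0.2, -0.8] t 38.3083
press at [-0.0777 -0.2701  0.0201] F [0.5, -0.5, -0.2, 0.6, 7.5, 36.4] t 39.8083
41.5083
```

View pics/crop4.png

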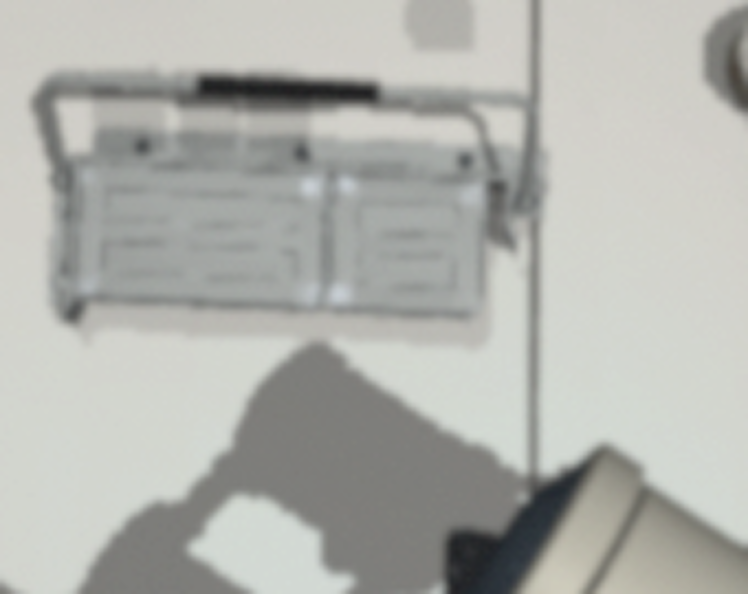

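Both pans are flush with the back and with each other. Before starting the bail I check the shelf clearance and reachability.

```bash
cat >> h.py <<'E'
def tilt(deg):
    s,c=np.sin(np.radians(deg)),np.cos(np.radians(deg)); T=np.array([[c,0,s],[0,-1,0],[s,0,-c]])
    Z=np.array([[EX[0],EY[0],0],[EX[1],EY[1],0],[0,0,1]]); return Z@T
def wire(th): return np.array([-.012-.092*np.cos(th),.045+.092*np.sin(th)])
def hook(th,dx=0,t=20,d=.015,gap=.023):
    s,c=np.sin(np.radians(t)),np.cos(np.radians(t)); w=wire(th)+gap*np.array([c,s])+d*np.array([s,-c])
    return W(w[0]+dx,-.136,w[1])
E
python3 - <<'E'
from h import *
np.set_printoptions(precision=3,suppress=True)
ct,cs=arm.get_calibration("top"),arm.get_calibration("scene")
for z in (.3,.4,.5,.6,.7):
    p=px2w("top",[(300,52)],z); print(z,p,w2px(cs,p))
print(hook(2.15,.012),hook(.8))
for p,R in ((hook(2.15,.02)+[0,0,.04],tilt(20)),(hook(2.15,.012),tilt(20)),(hook(.8),tilt(20)),(W(-.112,-.136,.05),down(YAW))):print(arm.solve_ik(p,R))
E
```

```text
0.3 [[ 0.88  -0.129  0.3  ]] [[381.82  96.22]]
0.4 [[ 0.833 -0.123  0.4  ]] [[373.362  61.418]]
0.5 [[ 0.786 -0.117  0.5  ]] [[363.808  22.048]]
0.6 [[ 0.739 -0.111  0.6  ]] [[352.924 -22.869]]
0.7 [[ 0.692 -0.105  0.7  ]] [[340.408 -74.62 ]]
[0.705 0.016 0.116] [0.578 0.021 0.105]
[-3.834 30.603 87.105  0.83  42.302 87.851]
[-3.856 33.01  90.36   0.949 36.641 87.682]
[ -4.317  26.416 108.506   1.707  25.1    86.465]
[ -4.077  32.885 102.092  -0.     45.022  88.123]
```

```bash
python3 - <<'E'
from h import *
np.set_printoptions(precision=3,suppress=True)
arm.move_to(W(-.11,-.136,.19),tilt(20)); 
arm.move_l(hook(2.15,.018)+[0,0,.05],feed=.2)
arm.move_l(hook(2.15,.018),feed=.15); print(frc(),arm.current_t())
for th in (2.1,1.85,1.6,1.35,1.1,.85):
    arm.move_l(hook(th),feed=.1); print(th,frc())
arm.move_l(hook(.85,.02),feed=.2); p=hook(.85,.02); arm.move_l(np.r_[p[:2],.16],feed=.2)
arm.move_to(W(-.16,-.136,.17),down(YAW))
c=arm.get_calibration("wrist");np.save("w2.npy",c,allow_pickle=True)
cv2.imwrite("pics/w2.png",arm.snapshot("wrist")[:,:,::-1]);cv2.imwrite("pics/s2.png",arm.snapshot("scene")[:,:,::-1]);print(arm.current_t())
im=cv2.imread("pics/s2.png")[130:290,170:370]; cv2.imwrite("pics/s2c.png",cv2.resize(cv2.convertScaleAbs(im,alpha=1.4),None,fx=3.5,fy=3.5,interpolation=cv2.INTER_CUBIC))
cs=arm.get_calibration("scene")
for th in(.6,.85,1.1): print(th,((w2px(cs,[W(wire(th)[0],y,wire(th)[1]) for y in(-.28,-.136)])-[170,130])*3.5).round())
E
```

```text
[ 0.041  0.155 -0.179] 44.0583
2.1 [-0.057 -0.532  0.23 ]
1.85 [-0.043  0.653 -0.908]
1.6 [ 0.742 -0.449  0.032]
1.35 [ 0.545  0.448 -0.16 ]
1.1 [ 0.454  0.496 -0.297]
0.85 [ 1.038 -0.04   1.859]
47.675
0.6 [[458. 235.]
 [328. 185.]]
0.85 [[472. 208.]
 [341. 159.]]
1.1 [[489. 185.]
 [358. 138.]]
```

View pics/s2c.png

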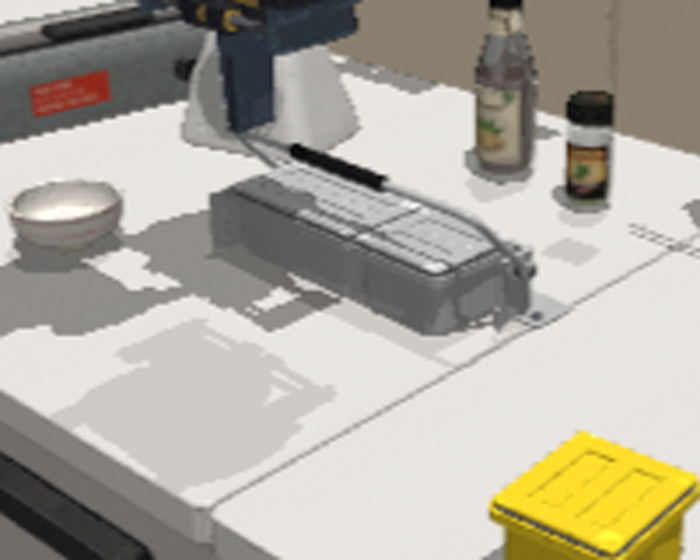

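The bail's grip centre is at about (340,165), which puts it near 0.82 rad as planned. Next I press it down from above.

```bash
python3 - <<'E'
from h import *
np.set_printoptions(precision=3,suppress=True)
g=lambda th,dz=.005: W(wire(th)[0]-.008,-.136,wire(th)[1]+dz)
arm.move_l(g(.85,.025),feed=.2)
for th in (.7,.55,.4,.25,.12):
    arm.move_l(g(th),feed=.1); print(th,frc())
for z in (.054,.052,.050,.048,.046,.044,.042):
    arm.move_l(W(-.112,-.136,z),feed=.05); f=frc(); print(z,f)
    if f[2]>8: break
print(hp(),arm.current_t())
arm.move_l(W(-.125,-.136,.10),feed=.15); arm.move_to(W(-.25,-.33,.18),down(YAW))
for n in("top","scene"): cv2.imwrite(f"pics/{n}5.png",arm.snapshot(n)[:,:,::-1])
print(arm.current_t(),frc())
a=cv2.imread("pics/top5.png")[140:260,175:315];b=cv2.imread("pics/scene5.png")[150:270,200:340]
a=cv2.resize(cv2.convertScaleAbs(a,alpha=1.5),(400*1,343));b=cv2.resize(cv2.convertScaleAbs(b,alpha=1.4),(400,343))
cv2.imwrite("pics/f5.png",np.hstack([a,b]))
cs=arm.get_calibration("scene")
for th in(0,.09,.2): print(th,((w2px(cs,[W(wire(th)[0],y,wire(th)[1]) for y in(-.191,-.081)])-[200,150])*400/140).round())
E
```

```text
0.7 [0.186 0.316 0.55 ]
0.55 [ 0.171 -0.01  -0.075]
0.4 [-0.375 -0.18   0.205]
0.25 [ 0.45   0.228 -0.742]
0.12 [ 0.914  0.24  -0.027]
0.054 [-0.369 -0.332 -0.287]
0.052 [-0.723  0.551  2.012]
0.05 [-0.979  0.001 25.153]
[-0.11  -0.136  0.051] 50.65
52.2083 [ 0.669  0.017 -0.126]
0 [[210. 163.]
 [137. 131.]]
0.09 [[210. 155.]
 [136. 124.]]
0.2 [[211. 145.]
 [137. 114.]]
```

View pics/f5.png

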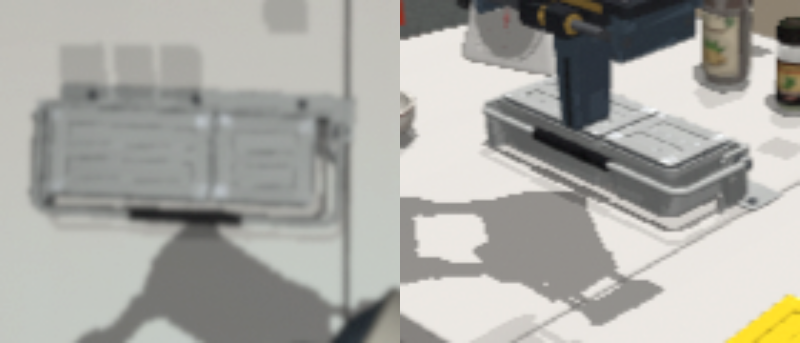

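The bail's sleeve runs from (136,131) to (208,163), which matches the level prediction. A clear gap shows in front of both pans.

```bash
python3 -c "
from rig import arm
arm.sign_off(); print(arm.current_t())"
```

```text
the job is handed in; nothing more can be done
the job is handed in; nothing more can be done
```

The job is done and handed in; my last clock reading, just before hand-in, was 52.2 s of the 72 s.

- **Large pan:** I slid it left, then into the rear left corner. It met the back and the left side within about 1 mm of where expected for the back and about 3 mm for the side.
- **Small pan:** I slid it across and in beside the large one. The final side push stopped 99.8 mm from the large pan's, against the small pan's 100 mm width, so the two are snug.
- **Bail:** I pulled it forward with the closed fingers from behind, then pressed it down from above until it hit its stop. The fingertips were at 51 mm then, and 52 mm is level.

**Last checks:** In the last pictures the bail's sleeve lies where the level position should be. Both pans are flush with the back and with each other, and there is a gap between them and the wire. The arm was raised clear of everything.

- **Contact forces:** The stops were firmer than the limits I set for stopping each push. They reached up to 36 N at the fingers, still under the 120 N wrist limit.
- **Not measured:** I did not re-measure the bowl, tin and whetstone at the end. The arm never worked close to them, and the pictures I viewed showed no sign of a shift.

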